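# Read the round pack's barcode and put the reader away

### The job

Pick up the hand barcode reader and read the label on the round pack: hold the reader's window about 10 cm off the label, square to its sloping face and aimed at its middle, and keep it still there for two seconds, without touching either pack or stand. Then lay the reader gently, flat and window down, in the wide bay of the white tray, either way round; do not let it drop. Leave everything else on the bench where it is.

Things in the scene. Friction and masses are not known exactly. Their poses are not given: they have to be found in the camera images.
- reader: Hand barcode reader lying window down, 170 mm long (x), 46 high. Black handle 32 mm wide (y), x = -80 to 40 mm, spanning z = 18 to 46 mm: grip it near x = 0. Grey head 56 mm wide at x = 39 to 85 mm, window in its underside; grey foot 36 mm wide at x = -85 to -65 mm. Origin: centre of underside; z out of its top. It reads straight along -z. 0.22 kg.
- reader_window (a point): Centre of the reader's window, on the underside of the head, 62 mm along +x from the reader's origin; axes as the reader's. The reading beam leaves along -z.
- round_label: Centre of the barcode label on the round pack (to be read), on the label's surface. White label 80 mm (its y) by 50 mm (its x) with black bars. z points out of the face, 35 deg from vertical, leaning towards the stand's front; x runs up the slope, y across.
- round_stand: Fixed aluminium stand, 170 mm wide, 180 mm plate sloping 35 deg, low edge to its front (-x, towards the robot), top edge about 130 mm high, with a round, flat crust-brown pack (150 mm diameter, 37 mm thick) lying on the slope. Origin: on the bench under the plate's centre.
- square_stand: A stand of the same kind carrying a square cardboard carton (140 x 150 x 37 mm) with the same sort of label, not to be read. The two stands may change places. Origin: on the bench under the plate's centre.
- tray: Fixed white tray, 230 (x) x 149 (y) mm, floor 5 mm thick, walls 5 mm thick, tops 22 mm above the bench. One divider along x: wide bay 220 x 84 mm inside on the +y side, narrow bay 220 x 50 mm on the -y side, holding a marker. Origin: centre of the underside.
- tray_bay (a point): Centre of the wide bay's floor (its top face, 5 mm above the bench); axes as the tray's, x along the bay.
- marker: Bystander: flat white marker with a black cap, 125 x 22 x 16 mm, in the narrow bay. Origin in its underside.
- label_roll: Bystander: roll of paper labels standing on its end, 96 mm diameter, 50 mm high. Origin: centre of underside.
- spray: Bystander: bottle, 66 mm diameter, 160 mm high. Origin: centre of underside.
- spice_jar: Bystander: jar, 72 mm diameter, 95 mm high. Origin: centre of underside.
- cup: Bystander: steel cup, 80 mm diameter, 85 mm high. Origin: centre of underside.
Mind the look-alikes: they are no part of the job. What is shaped like the reader but turquoise is not meant.

How it is judged:
By the outcome, as a careful person would: the job done as asked, in the order asked, and still so for the second after the job is handed in, with the robot touching nothing.
It also fails if it takes over 48 s, if anything falls off the work surface, if the arm or the gripper's body presses on something with over 40 N, if the wrist force passes 120 N, or if a joint passes its speed limit or range.

### The arm

A 6-joint arm with a two-finger parallel gripper is mounted at the origin on the work surface. World frame = base frame: x ahead of the robot, y to its left, z up, the work surface at z = 0. Lengths are in m, angles in rad, forces in N, time in s.
With the tool pointing down it reaches from about 0.3 to 0.825 m from the base axis. Payload 5.4 kg.
Tool frame: the origin (TCP) lies on the centre line of the jaws, within the pads' length; the fingertips stand 22 mm ahead of it and the grasp point (between the pads) lies 3 mm ahead of it (env.tcp_to_tips is the distance from the TCP to the fingertips, in m); x points along the fingers, z is the direction in which the jaws open and shut, and the axes are right-handed (so a half turn about x gives the same grasp; the last joint's range is limited). The gripper opens to 92 mm and grips with 3 to 60 N. Pads are 20 mm wide; open, the fingers measure 128 mm over their backs; the gripper's body (75 mm by 189 mm) begins 69 mm behind the grasp point.
Start: joints at [-1.443, 0.158, 1.597, -0, 1.386, -0.21], TCP at [0.191, -0.542, 0.237] pointing down, gripper open.
Joint ranges: [-2.91, 2.91], [-0.94, 2.29], [0.18, 2.7], [-1.29, 4.43], [0.17, 2.64], [-3, 3]. Speed limits (rad/s): [2.57, 2.57, 3.14, 3.14, 3.14, 3.14].

### API

Orientations are given as a unit quaternion [w, x, y, z].
In Python, from bench import env gives the robot as it stands.
- The arm moves only by the tool play_rows, never from a script. Its argument "steps" is a list of rows, each an object of numbers: "dx", "dy", "dz": the shift along the tool's x, y, z in mm; "roll": the turn about the tool's x in rad. A call has 1 to 20 rows; each row is the pose to reach, as a shift and turn from the pose commanded when the call began, along the tool's axes at that moment; what a row does not reach only later rows make up. A row lasts 1/10 s, in which the tool goes at most 50 mm and 8.59 degrees, less where a joint would pass 70% of its speed; a pose out of reach is approached as far as the arm can. A call with a gripper value outside its range is refused whole. "claw" is the finger opening in mm, from 0 to 91.9, set as the call begins (left out, the last holds). The fingers move at their own pace and stop on an object; the grip force is fixed at half the most. Time passes only in rows, so rows that repeat a pose let the fingers close. It gives the time, the measured TCP pose, the force and the opening at its end, in the units of the state.
- env.read_state(): the state, without advancing time (a new reading comes with each control period).
- env.grab_frame(name): name is "side" or "top"; returns the picture (480x640x3 uint8, red, green, blue); there is no depth.
- env.calibration(name): a dict with "camera_matrix" (3x3 intrinsics, pixels), "k1" (the pictures are not rectified: a ray, as slopes to the right and down, at radius r is drawn at 1 + k1 r^2 times it, then the intrinsics apply), "extrinsics" (4x4, takes a point from world to camera coordinates). Camera axes: x right, y up, looking along -z (the intrinsics and any distortion apply to the point x, -y, -z); pixel columns grow to the right and rows downward; lengths in m; the calibration is good to about 2 mm. A picture is of the moment at which its call begins. calibration takes no time and is no camera call.
- env.close_job(): hands the job in, once; it reports no verdict.
The state is a dict: "time_s": time; "joint_positions": joint angles; "dq": joint speeds; "joint_torque": joint torques, N m; "position": TCP position; "tcp_rot": TCP orientation; "contact_force": force on the tool from outside, world axes, zero at the start; "torque": the same for the moment, N m; "finger_gap": finger opening in m.
Only numpy, scipy, OpenCV 4.12 (cv2) and the standard library are available. Lean on these libraries where they do the work, as an engineer would, in place of code of your own. Each camera call takes 0.05 s, during which the arm holds its last target. There are 200 camera calls.

## Working session

There is one attempt and no reset: what is moved stays moved. The work goes in short steps, Python scripts to look and compute and a tool call to move; the robot and the scene stay as the last step left them, time stands still between calls to the robot, and variables do not carry over. Pictures are saved under pics/ and viewed, about 8 in all and at most 12, crops included, and the job is handed in when it is done.

Besides the shell and the picture viewer there is one more tool, called after "Request:" as name(argument=value, ...), one argument or row to a line, values as JSON. play_rows: Moves the arm, as the interface text tells. Its arguments: {"type":"object","properties":{"steps":{"type":"array","items":{"type":"object","properties":{"dx":{"type":"number"},"dy":{"type":"number"},"dz":{"type":"number"},"roll":{"type":"number"}}}},"claw":{"type":"number"}},"required":["steps"]}

```bash
mkdir -p pics; ls; python3 - <<'E'
from bench import env
import cv2,numpy as np
np.set_printoptions(precision=4,suppress=True)
for n in("top","side"):
    f=env.grab_frame(n);cv2.imwrite(f"pics/{n}0.png",f[:,:,::-1])
    c=env.calibration(n);print(n,c["camera_matrix"],c["k1"],c["extrinsics"])
s=env.read_state();print(s, env.tcp_to_tips)
E
```

```text
pics
top [[612.492    0.     328.8284]
 [  0.     612.492  254.1019]
 [  0.       0.       1.    ]] -0.15365980112909716 [[ 0.0268 -0.9996  0.0103  0.0116]
 [ 0.9936  0.0277  0.1097 -0.512 ]
 [-0.11    0.0073  0.9939 -1.4002]
 [ 0.      0.      0.      1.    ]]
side [[514.2058   0.     327.9963]
 [  0.     514.2058 245.6132]
 [  0.       0.       1.    ]] 0.036444816061312814 [[-0.9952 -0.0979  0.0075  0.4998]
 [ 0.0764 -0.7239  0.6856 -0.0667]
 [-0.0616  0.6829  0.7279 -1.4594]
 [ 0.      0.      0.      1.    ]]
{'time_s': 0.1, 'joint_positions': array([-1.4431,  0.159 ,  1.5981, -0.    ,  1.3862, -0.2101]), 'dq': array([ 0.0008, -0.0002, -0.0048,  0.0006,  0.0021, -0.0019]), 'joint_torque': array([ -0.0005, -38.6503, -32.296 ,   0.0704,   0.0339,  -0.    ]), 'position': array([ 0.1905, -0.542 ,  0.2357]), 'tcp_rot': array([ 0.5765,  0.4093,  0.5773, -0.4084]), 'contact_force': array([ 0.0695, -0.2183,  0.648 ]), 'torque': array([-0.0507,  0.0071, -0.0367]), 'finger_gap': 0.0916011772264161} 0.022
```

View pics/top0.png

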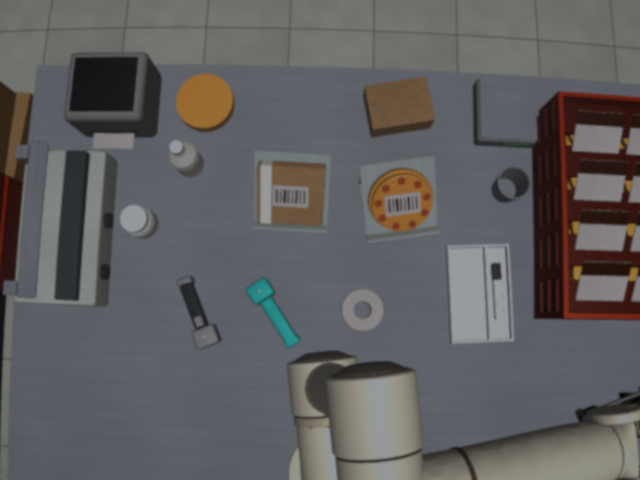

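View pics/side0.png

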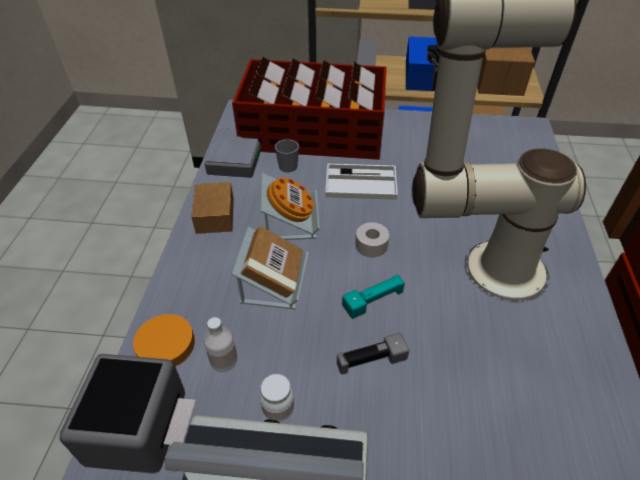

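Views so far: 2. Candidates for the reader:
- Black handle with a grey head at top (197,312) / side (372,352). This fits the description.
- Turquoise one at top (273,312). This is the decoy.

Candidates for the label:
- Round pack at top (403,204). This is the one to read.
- Square carton at top (290,196). Not to be read.

The wide bay of the tray is the left part in the top view, around (467,293). I'll check both choices in a close crop while measuring.

```bash
cat > h.py <<'E'
import cv2,numpy as np
from bench import env
np.set_printoptions(precision=4,suppress=True)
F=np.diag([1.,-1,-1])
C={n:env.calibration(n) for n in("top","side")}
def RT(n):
    E=np.array(C[n]["extrinsics"]);return F@E[:3,:3],F@E[:3,3]
def K(n):return np.array(C[n]["camera_matrix"]),np.array([C[n]["k1"],0,0,0,0.])
def proj(n,P):
    R,t=RT(n);k,d=K(n);return cv2.projectPoints(np.array(P,float).reshape(-1,3),cv2.Rodrigues(R)[0],t,k,d)[0].reshape(-1,2)
def rays(n,uv):
    R,t=RT(n);k,d=K(n);p=cv2.undistortPoints(np.array(uv,float).reshape(-1,1,2),k,d).reshape(-1,2)
    return -R.T@t,np.c_[p,np.ones(len(p))]@R
def onz(n,uv,z):
    o,d=rays(n,uv);return o+d*((z-o[2])/d[:,2])[:,None]
def tri(a,b):  # pixel in top, pixel in side
    o1,d1=rays("top",a);o2,d2=rays("side",b);A=np.c_[d1[0],-d2[0]]
    s=np.linalg.lstsq(A,o2-o1,rcond=None)[0];p,q=o1+s[0]*d1[0],o2+s[1]*d2[0]
    return (p+q)/2,np.linalg.norm(p-q)
E
python3 - <<'E'
from h import *
t=cv2.imread("pics/top0.png");s=cv2.imread("pics/side0.png")
def crop(im,x,y,w,h,W=400,H=300):return cv2.resize(im[y:y+h,x:x+w],(W,H),interpolation=cv2.INTER_CUBIC)
m=np.vstack([np.hstack([crop(t,160,270,80,60+20),crop(t,355,150,90,90)]),np.hstack([crop(s,330,325,90,50),crop(t,440,238,80,110)])])
cv2.imwrite("pics/c1.png",m)
# reader: black handle in top
g=cv2.cvtColor(t,cv2.COLOR_BGR2GRAY);hsv=cv2.cvtColor(t,cv2.COLOR_BGR2HSV)
def comp(mask,x,y,w,h):
    z=np.zeros_like(mask);z[y:y+h,x:x+w]=mask[y:y+h,x:x+w];n,l,st,c=cv2.connectedComponentsWithStats(z)
    i=1+np.argmax(st[1:,4]);return (l==i).astype(np.uint8),c[i],st[i]
bk,c,st=comp((g<55).astype(np.uint8),165,265,60,95);r=cv2.minAreaRect(cv2.findNonZero(bk));print("handle",c,st,r)
b=cv2.boxPoints(r);print(onz("top",b,0.046))
for nm,x,y,w,h,z in(("tray",435,235,90,115,.022),):
    k,c,st=comp((g>130).astype(np.uint8),x,y,w,h);k=cv2.morphologyEx(k,cv2.MORPH_CLOSE,np.ones((5,5)));r=cv2.minAreaRect(cv2.findNonZero(k));print(nm,r,onz(("top"),cv2.boxPoints(r),z))
for n,im,box in(("top",t,(380,185,50,38)),("side",s,(280,180,30,35))):
    gg=cv2.cvtColor(im,cv2.COLOR_BGR2GRAY);hv=cv2.cvtColor(im,cv2.COLOR_BGR2HSV)
    k=((hv[...,1]<70)).astype(np.uint8);k=cv2.morphologyEx(k,cv2.MORPH_CLOSE,np.ones((3,3)));k,c,st=comp(k,*box);r=cv2.minAreaRect(cv2.findNonZero(k));print("label",n,c,st,r,cv2.boxPoints(r).tolist())
print(g[280:345:5,170:225:5])
E
```

```text
handle [192.7448 301.5238] [180 278  28  51 525] ((193.19073486328125, 303.6299743652344), (49.2794303894043, 14.910778999328613), 71.14684295654297)
[[0.4334 0.3715 0.046 ]
 [0.4455 0.339  0.046 ]
 [0.3398 0.2972 0.046 ]
 [0.3276 0.3294 0.046 ]]
tray ((480.35577392578125, 292.8629455566406), (97.49470520019531, 61.07341003417969), 87.36756134033203) [[ 0.5403 -0.2546  0.022 ]
 [ 0.5513 -0.4026  0.022 ]
 [ 0.3205 -0.4135  0.022 ]
 [ 0.3118 -0.2673  0.022 ]]
label top [402.4059 203.7072] [385 192  36  24 707] ((402.53057861328125, 203.72926330566406), (20.088884353637695, 35.750282287597656), 82.40535736083984) [[383.4847106933594, 196.1353759765625], [418.9214172363281, 191.41049194335938], [421.5764465332031, 211.32315063476562], [386.1397399902344, 216.04803466796875]]
label side [294.     194.5366] [287 183  15  24 246] ((293.95123291015625, 194.5609893798828), (24.294937133789062, 13.251785278320312), 83.6598129272461) [[286.0244140625, 183.2195281982422], [299.19512939453125, 181.75611877441406], [301.8780517578125, 205.90245056152344], [288.70733642578125, 207.36585998535156]]
[[101  98  92 103  86  83  98  95  97  96  96]
 [100  99  71  41  36  87 100  99  99  98  97]
 [ 98  99  69  38  42  52  99  96  97  97  96]
 [ 99  98  94  35  41  36  97  98  98  96  97]
 [ 96  98  97  44  40  42  75  98  98  96  97]
 [100 100  99  82  38  42  40  97  96  97  95]
 [ 99  99 102 100  38  42  37  93  98  97  96]
 [ 97  98  97 100  54  41  60  62  99  97  95]
 [ 97  95  96  98  88  95 103  36  95  96  94]
 [ 98  98  98  97  98  58  87  47  85  59  95]
 [ 96  97  98  97  96  78  96 105 108  60  94]
 [ 98  97  97  97  94 102 105 113 111  97  78]
 [ 96  97  94  96  97  94 105 108 113 109  63]]
```

View pics/c1.png

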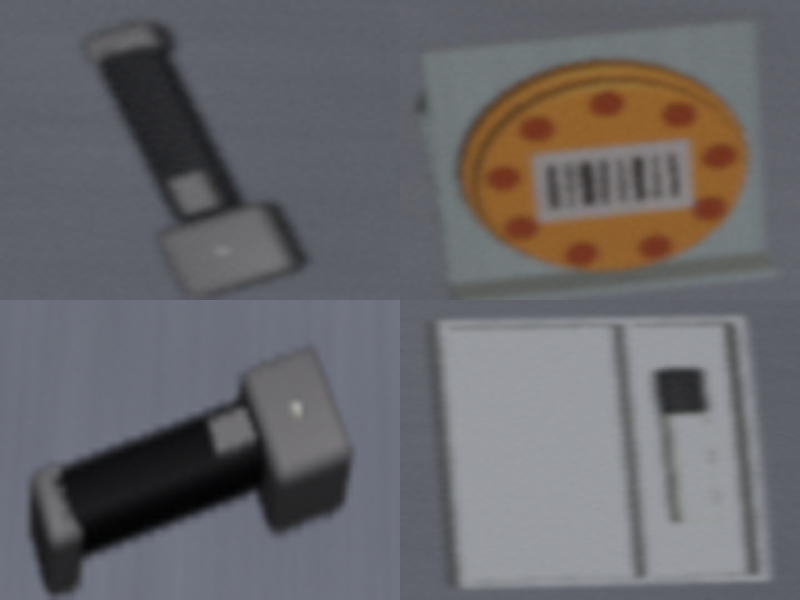

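The crop (view 3) confirms the choices: grey head, black handle and grey foot at top (201,336), (193,305) and (185,280), and the round pack's label at top (402.5,203.7) / side (294,194.5). The tray's divider and marker are on its right. Next I'll work out the poses.

```bash
python3 - <<'E'
from h import *
t=cv2.imread("pics/top0.png");s=cv2.imread("pics/side0.png")
p,e=tri((402.5,203.7),(294,194.5));print("label",p,e)
yd=onz("top",[[383.5,196.1],[418.9,191.4],[386.1,216],[421.6,211.3]],p[2]);print("label across deg",[np.degrees(np.arctan2(*(yd[i]-yd[i+1])[:2])) for i in(0,2)], np.linalg.norm(yd[0]-yd[1]))
def head(im,x,y,w,h,thr):
    f=im.astype(float);k=np.zeros(im.shape[:2],np.uint8)
    k[y:y+h,x:x+w]=((f[...,0]-f[...,2]<thr)&(f.mean(2)>85))[y:y+h,x:x+w]
    n,l,st,c=cv2.connectedComponentsWithStats(k);i=1+np.argsort(-st[1:,4])
    return [(c[j],st[j],cv2.minAreaRect(cv2.findNonZero((l==j).astype(np.uint8)))) for j in i[:4]]
for n,im,b in(("top",t,(170,270,55,85)),("side",s,(330,325,85,50))):
    print(n,im[336,203] if n=="top" else im[348,398],im[340,175])
    for q in head(im,*b,8):print(q, onz(n,[q[0]],.046))
# plate corners / tray rough
# handle left edge line (top edge z=.046) and right edge
g=cv2.GaussianBlur(cv2.cvtColor(t,cv2.COLOR_BGR2GRAY),(1,1),0).astype(float)
L=[];R=[]
for y in range(290,324,2):
    m=[x for x in range(172,215) if g[y,x]<70];L.append((m[0],y));R.append((m[-1],y))
L=onz("top",L,.046);R=onz("top",R,.018)
for q in(L,R):
    v=cv2.fitLine(q[:,:2].astype(np.float32),cv2.DIST_HUBER,0,.01,.01).ravel();print("edge dir",np.degrees(np.arctan2(v[1],v[0])),v)
E
```

```text
label [ 0.6188 -0.1354  0.1053] 0.004023492041465208
label across deg [np.float64(-9.516741475107978), np.float64(-9.370194556451185)] 0.08073691695153468
top [119 120 119] [105  97  94]
(array([204.0693, 337.0693]), array([191, 325,  27,  25, 404], dtype=int32), ((204.10345458984375, 337.25860595703125), (19.498010635375977, 23.026220321655273), 68.19859313964844)) [[0.3109 0.3056 0.046 ]]
(array([182.8667, 280.28  ]), array([177, 275,  14,  12,  75], dtype=int32), ((182.50685119628906, 280.3150329589844), (6.620846748352051, 13.903779029846191), 65.55604553222656)) [[0.4393 0.3608 0.046 ]]
(array([198.3158, 320.9298]), array([195, 316,   8,  10,  57], dtype=int32), ((198.3000030517578, 320.9000244140625), (8.854375839233398, 6.324554920196533), 71.56504821777344)) [[0.3472 0.3205 0.046 ]]
(array([189., 275.]), array([189, 275,   1,   1,   1], dtype=int32), ((189.0, 275.0), (0.0, 0.0), 0.0)) [[0.452 0.347 0.046]]
side [118 115 117] [ 28 115 187]
(array([396.5064, 343.2468]), array([385, 333,  24,  21, 312], dtype=int32), ((396.4000244140625, 343.3000183105469), (21.466251373291016, 15.652474403381348), 63.43495178222656)) [[0.3073 0.3072 0.046 ]]
(array([341.8   , 358.8727]), array([338, 353,   9,  12,  55], dtype=int32), ((341.76806640625, 358.60308837890625), (12.488758087158203, 4.975196361541748), 66.03751373291016)) [[0.4344 0.3632 0.046 ]]
(array([381.8261, 346.2391]), array([378, 343,   9,   7,  46], dtype=int32), ((381.75006103515625, 346.25), (5.375871658325195, 8.221921920776367), 71.56504821777344)) [[0.3421 0.3192 0.046 ]]
edge dir 23.797691 [0.915  0.4035 0.3782 0.3489]
edge dir 23.861694 [0.9145 0.4045 0.3822 0.3204]
```

Request:
play_rows(
  claw=70,
  steps=[
    {"dx":0,"dy":325,"dz":-354},
    {"dx":0,"dy":325,"dz":-354},
    {"dx":0,"dy":325,"dz":-354},
    {"dx":0,"dy":325,"dz":-354},
    {"dx":0,"dy":325,"dz":-354},
    {"dx":0,"dy":325,"dz":-354},
    {"dx":0,"dy":325,"dz":-354},
    {"dx":0,"dy":325,"dz":-354},
    {"dx":0,"dy":325,"dz":-354},
    {"dx":50,"dy":500,"dz":-769,"roll":-0.078},
    {"dx":50,"dy":500,"dz":-769,"roll":-0.078},
    {"dx":50,"dy":500,"dz":-769,"roll":-0.078},
    {"dx":50,"dy":500,"dz":-769,"roll":-0.078},
    {"dx":50,"dy":500,"dz":-769,"roll":-0.078},
    {"dx":50,"dy":500,"dz":-769,"roll":-0.078},
    {"dx":50,"dy":500,"dz":-769,"roll":-0.078},
    {"dx":50,"dy":500,"dz":-769,"roll":-0.078},
    {"dx":50,"dy":500,"dz":-769,"roll":-0.078},
    {"dx":50,"dy":500,"dz":-769,"roll":-0.078},
    {"dx":50,"dy":500,"dz":-769,"roll":-0.078},
  ],
)

```text
schema error: expected keys dx, dy, dz, roll
```

Request:
play_rows(
  claw=70,
  steps=[
    {"dx":0,"dy":325,"dz":-354,"roll":0},
    {"dx":0,"dy":325,"dz":-354,"roll":0},
    {"dx":0,"dy":325,"dz":-354,"roll":0},
    {"dx":0,"dy":325,"dz":-354,"roll":0},
    {"dx":0,"dy":325,"dz":-354,"roll":0},
    {"dx":0,"dy":325,"dz":-354,"roll":0},
    {"dx":0,"dy":325,"dz":-354,"roll":0},
    {"dx":0,"dy":325,"dz":-354,"roll":0},
    {"dx":0,"dy":325,"dz":-354,"roll":0},
    {"dx":50,"dy":500,"dz":-769,"roll":-0.078},
    {"dx":50,"dy":500,"dz":-769,"roll":-0.078},
    {"dx":50,"dy":500,"dz":-769,"roll":-0.078},
    {"dx":50,"dy":500,"dz":-769,"roll":-0.078},
    {"dx":50,"dy":500,"dz":-769,"roll":-0.078},
    {"dx":50,"dy":500,"dz":-769,"roll":-0.078},
    {"dx":50,"dy":500,"dz":-769,"roll":-0.078},
    {"dx":50,"dy":500,"dz":-769,"roll":-0.078},
    {"dx":50,"dy":500,"dz":-769,"roll":-0.078},
    {"dx":50,"dy":500,"dz":-769,"roll":-0.078},
    {"dx":50,"dy":500,"dz":-769,"roll":-0.078},
  ],
)

```text
time_s: 2.1
position: [0.4064, 0.3516, 0.1854]
tcp_rot: [0.593, 0.384, 0.594, -0.385]
contact_force: [-0.1, -0.5, -0.2]
finger_gap: 0.0701
```

Request:
play_rows(
  claw=60,
  steps=[
    {"dx":40,"dy":0.7,"dz":2.4,"roll":0},
    {"dx":80,"dy":0.7,"dz":2.4,"roll":0},
    {"dx":115,"dy":0.7,"dz":2.4,"roll":0},
    {"dx":135,"dy":0.7,"dz":2.4,"roll":0},
    {"dx":147,"dy":0.7,"dz":2.4,"roll":0},
    {"dx":147,"dy":0.7,"dz":2.4,"roll":0},
  ],
)

```text
time_s: 2.7
position: [0.408, 0.3456, 0.0382]
tcp_rot: [0.592, 0.385, 0.593, -0.387]
contact_force: [-1.1, 0.2, 0.4]
finger_gap: 0.0599
```

Request:
play_rows(
  claw=33,
  steps=[
    {"dx":0,"dy":0,"dz":0,"roll":0},
    {"dx":0,"dy":0,"dz":0,"roll":0},
    {"dx":0,"dy":0,"dz":0,"roll":0},
    {"dx":0,"dy":0,"dz":0,"roll":0},
  ],
)

```text
time_s: 3.1
position: [0.4098, 0.3477, 0.0408]
tcp_rot: [0.593, 0.387, 0.592, -0.385]
contact_force: [-0.8, 2.4, 1.6]
finger_gap: 0.0332
```

Request:
play_rows(
  claw=31.5,
  steps=[
    {"dx":0,"dy":0,"dz":0,"roll":0},
    {"dx":0,"dy":0,"dz":0,"roll":0},
  ],
)

```text
time_s: 3.3
position: [0.4097, 0.3477, 0.0407]
tcp_rot: [0.592, 0.387, 0.592, -0.385]
contact_force: [-1.5, 2.0, 5.2]
finger_gap: 0.0315
```

Request:
play_rows(
  steps=[
    {"dx":-7,"dy":-2,"dz":0,"roll":0},
    {"dx":-14,"dy":-5,"dz":0,"roll":0},
    {"dx":-22,"dy":-8,"dz":0,"roll":0},
    {"dx":-22,"dy":-8,"dz":0,"roll":0},
    {"dx":-22,"dy":-8,"dz":0,"roll":0},
  ],
)

```text
time_s: 3.8
position: [0.4017, 0.3435, 0.0618]
tcp_rot: [0.593, 0.386, 0.592, -0.386]
contact_force: [-0.5, -0.0, -2.7]
finger_gap: 0.0316
```

```bash
python3 - <<'E'
from h import *
f=env.grab_frame("side");cv2.imwrite("pics/s1.png",cv2.resize(f[290:410,310:470,::-1],(800,600),interpolation=cv2.INTER_CUBIC))
s=env.read_state();print(s["finger_gap"],s["contact_force"],s["torque"],s["position"])
E
```

```text
0.03167076981509028 [-0.4022  1.1246 -2.1516] [ 0.042  -0.1541  0.0123] [0.4016 0.3435 0.0615]
```

View pics/s1.png

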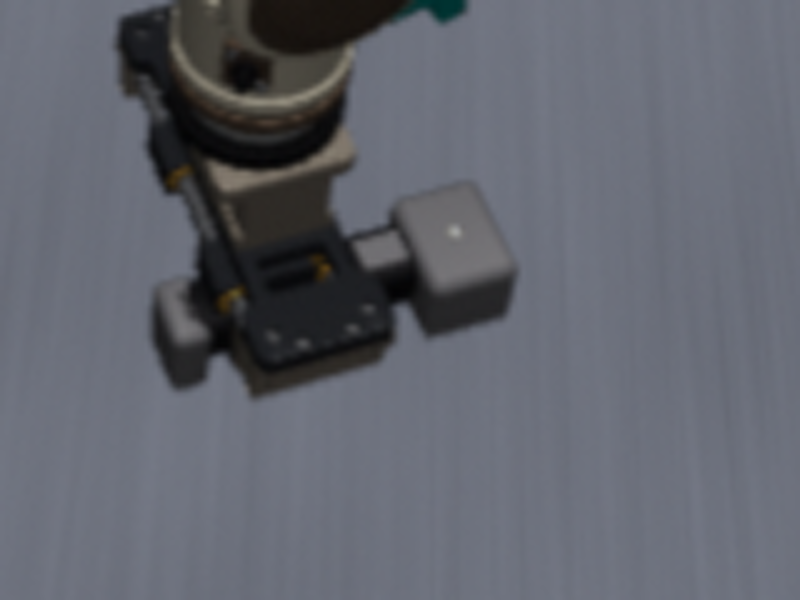

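The close crop (view 4) shows the reader level in the jaws, carried at full weight with no pivot. I'll go lower and loosen the jaws in small steps until the head sags.

Request:
play_rows(
  claw=31.8,
  steps=[
    {"dx":6,"dy":2,"dz":0,"roll":0},
    {"dx":12,"dy":4,"dz":0,"roll":0},
    {"dx":12,"dy":4,"dz":0,"roll":0},
    {"dx":12,"dy":4,"dz":0,"roll":0},
  ],
)

```text
time_s: 4.25
position: [0.4051, 0.345, 0.049]
tcp_rot: [0.592, 0.386, 0.593, -0.386]
contact_force: [1.2, 0.7, -2.1]
finger_gap: 0.0319
```

Request:
play_rows(
  claw=32.0,
  steps=[
    {"dx":0,"dy":0,"dz":0,"roll":0},
    {"dx":0,"dy":0,"dz":0,"roll":0},
    {"dx":0,"dy":0,"dz":0,"roll":0},
  ],
)

```text
time_s: 4.55
position: [0.4058, 0.3454, 0.0501]
tcp_rot: [0.593, 0.386, 0.592, -0.386]
contact_force: [0.5, 0.4, 0.9]
finger_gap: 0.032
```

Request:
play_rows(
  claw=32.2,
  steps=[
    {"dx":0,"dy":0,"dz":0,"roll":0},
    {"dx":0,"dy":0,"dz":0,"roll":0},
    {"dx":0,"dy":0,"dz":0,"roll":0},
  ],
)

```text
time_s: 4.85
position: [0.4054, 0.3453, 0.0497]
tcp_rot: [0.592, 0.386, 0.592, -0.386]
contact_force: [0.7, -0.1, -0.6]
finger_gap: 0.032
```

Request:
play_rows(
  claw=31.9,
  steps=[
    {"dx":0,"dy":0,"dz":0,"roll":0},
    {"dx":-6,"dy":-3,"dz":0,"roll":0},
    {"dx":-12,"dy":-6,"dz":0,"roll":0},
    {"dx":-18,"dy":-9,"dz":0,"roll":0},
    {"dx":-18,"dy":-9,"dz":0,"roll":0},
  ],
)

```text
time_s: 5.35
position: [0.3972, 0.3418, 0.0687]
tcp_rot: [0.593, 0.386, 0.592, -0.386]
contact_force: [0.1, -0.2, -1.6]
finger_gap: 0.0317
```

```bash
python3 - <<'E'
from h import *
f=env.grab_frame("side");cv2.imwrite("pics/s2.png",cv2.resize(f[290:410,310:470,::-1],(800,600),interpolation=cv2.INTER_CUBIC))
for i in range(3):
  s=env.read_state();print(s["finger_gap"],s["contact_force"],s["torque"],s["position"]); env.grab_frame("top")
E
```

```text
0.03147718525983412 [ 0.5079  0.7357 -0.4903] [ 0.0343 -0.0463 -0.0254] [0.3973 0.3418 0.0684]
0.03179023313230125 [ 2.2196  0.3689 -0.7991] [ 0.0929 -0.1246  0.017 ] [0.3975 0.3418 0.0681]
0.03225667954426931 [ 0.8516  1.1912 -0.3844] [ 0.0717 -0.1099  0.0017] [0.3975 0.3418 0.068 ]
```

View pics/s2.png

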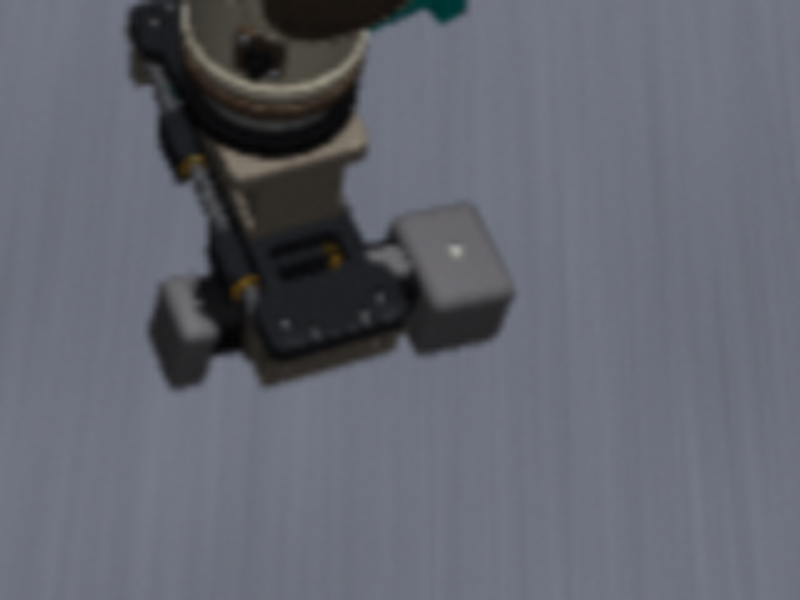

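View 5: the head has sagged (now side crop (455,255)) and the foot is up at about 13°, so the loose pinch pivots. I'll keep following the arc towards 35°.

Request:
play_rows(
  steps=[
    {"dx":-6,"dy":-4,"dz":0,"roll":0},
    {"dx":-12,"dy":-8,"dz":0,"roll":0},
    {"dx":-18,"dy":-13,"dz":0,"roll":0},
    {"dx":-25,"dy":-18,"dz":0,"roll":0},
    {"dx":-29,"dy":-22,"dz":0,"roll":0},
    {"dx":-34,"dy":-27,"dz":0,"roll":0},
    {"dx":-38,"dy":-32,"dz":0,"roll":0},
    {"dx":-38,"dy":-32,"dz":0,"roll":0},
  ],
)

```text
time_s: 6.35
position: [0.3675, 0.3286, 0.1062]
tcp_rot: [0.593, 0.386, 0.592, -0.386]
contact_force: [0.4, 0.5, 0.7]
finger_gap: 0.0315
```

```bash
python3 - <<'E'
from h import *
f=env.grab_frame("side");cv2.imwrite("pics/s3.png",f[:,:,::-1]);a=cv2.resize(f[290:410,330:450,::-1],(400,400),interpolation=cv2.INTER_CUBIC)
F=[]
for i in range(4):
  s=env.read_state();F.append(np.r_[s["contact_force"],s["torque"]]);t=env.grab_frame("top")
print(np.mean(F,0),s["position"],s["finger_gap"],s["time_s"])
cv2.imwrite("pics/t3.png",t[:,:,::-1]);b=cv2.resize(t[260:360,160:260,::-1],(400,400),interpolation=cv2.INTER_CUBIC)
cv2.imwrite("pics/m3.png",np.hstack([a,b]))
E
```

```text
[ 0.4582 -0.0651  0.0137  0.0421 -0.0195  0.0156] [0.368  0.3287 0.1056] 0.03213187603666465 6.55
```

View pics/m3.png

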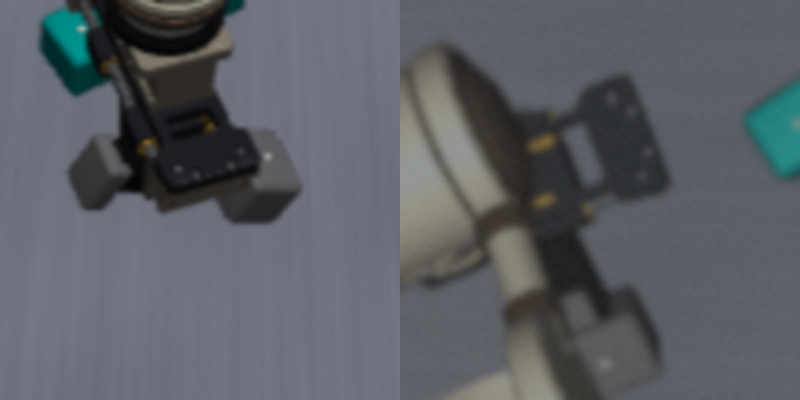

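View 6: the reader is pitched head-down, with the head at crop (265,180) and the foot up at (97,172). Now I'll grip firmly and lift clear to measure the pitch.

Request:
play_rows(
  claw=20,
  steps=[
    {"dx":0,"dy":0,"dz":0,"roll":0},
    {"dx":0,"dy":0,"dz":0,"roll":0},
    {"dx":0,"dy":0,"dz":0,"roll":0},
    {"dx":-10,"dy":0,"dz":0,"roll":0},
    {"dx":-30,"dy":0,"dz":0,"roll":0},
    {"dx":-60,"dy":0,"dz":0,"roll":0},
    {"dx":-100,"dy":0,"dz":0,"roll":0},
    {"dx":-140,"dy":0,"dz":0,"roll":0},
    {"dx":-180,"dy":0,"dz":0,"roll":0},
    {"dx":-195,"dy":0,"dz":0,"roll":0},
    {"dx":-195,"dy":0,"dz":0,"roll":0},
  ],
)

```text
time_s: 7.7
position: [0.3688, 0.3291, 0.3028]
tcp_rot: [0.593, 0.387, 0.592, -0.385]
contact_force: [0.2, 0.4, -2.2]
finger_gap: 0.0313
```

```bash
python3 - <<'E'
from h import *
F=[]
f=env.grab_frame("side")
for i in range(4):
  s=env.read_state();F.append(np.r_[s["contact_force"],s["torque"]]);t=env.grab_frame("top")
print(np.mean(F,0),s["position"],s["tcp_rot"],s["finger_gap"],s["time_s"])
cv2.imwrite("pics/s4.png",f[:,:,::-1]);cv2.imwrite("pics/t4.png",t[:,:,::-1])
P=s["position"];u=proj("side",[P])[0].astype(int);v=proj("top",[P])[0].astype(int);print(u,v)
def c(im,u):
    x,y=u-50;return cv2.resize(im[y:y+100,x:x+100,::-1],(400,400),interpolation=cv2.INTER_CUBIC)
cv2.imwrite("pics/m4.png",np.hstack([c(f,u),c(t,v)]))
E
```

```text
[-0.5274  0.0209 -2.915   0.0434 -0.0925  0.0045] [0.3667 0.328  0.2977] [ 0.5915  0.3844  0.5933 -0.3876] 0.031820873345584734 7.9
[379 281] [168 310]
```

View pics/m4.png

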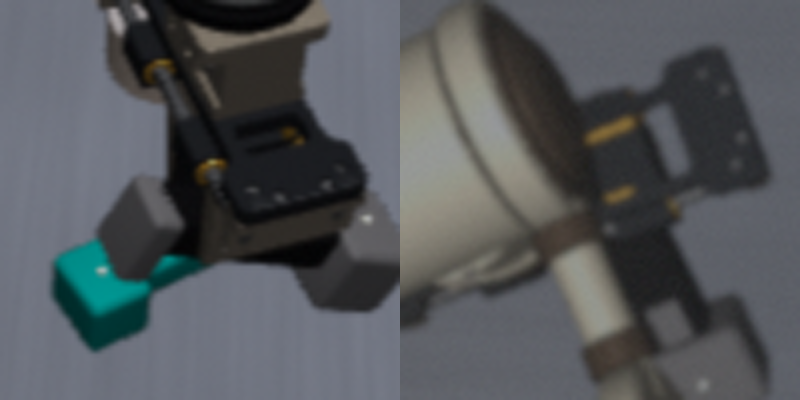

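View 7: the reader is held firm and tilted, with the foot at side crop (140,225) and the head at (360,260). I'll take a bigger crop to pick corners for the pitch.

```bash
python3 - <<'E'
from h import *
s=cv2.imread("pics/s4.png");x,y=345,265
cv2.imwrite("pics/s4b.png",cv2.resize(s[y:y+60,x:x+80],(800,600),interpolation=cv2.INTER_CUBIC))
E
```

View pics/s4b.png

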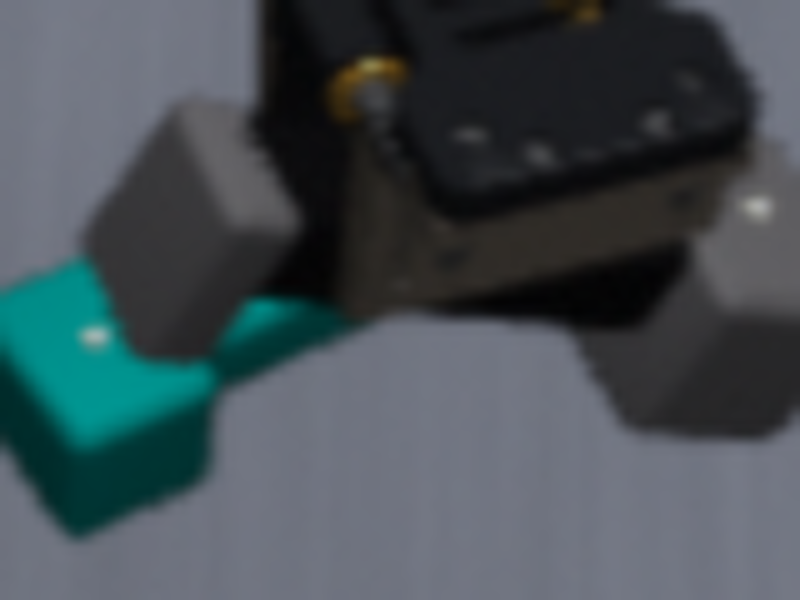

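View 8, corner picks in crop/10 + (345,265):
- **Foot, near side:** back-top (235,235), back-bottom (145,355), front-top (300,225), front-bottom (210,360).
- **Foot, far side:** back-top (190,105), back-bottom (85,235).
- **Head, near side, handle face:** top (720,315), bottom (640,430).

I'll solve the in-hand pitch from these points.

```bash
cat >> h.py <<'E'
from scipy.spatial.transform import Rotation as Ro
from scipy.optimize import least_squares
def axes(q):return Ro.from_quat(q,scalar_first=True).as_matrix()
def reader_frame(T,th):   # tool axes -> reader axes; head along -tool y, pitched down th
    h=-T[:,1];x=np.cos(th)*h+np.sin(th)*T[:,0];y=T[:,2];return np.c_[x,y,np.cross(x,y)]
E
cat > fit.py <<'E'
from h import *
T=axes([.593,.386,.592,-.386]);P=np.array([.3680,.3287,.3015])
M=np.array([[-85,-18,46],[-85,-18,0],[-65,-18,46],[-65,-18,0],[-85,18,46],[-85,18,0],[39,-28,46],[39,-28,0]])/1e3
U=np.array([[235,235],[145,355],[300,225],[210,360],[190,105],[85,235],[720,315],[640,430]])/10+[345,265]-0.45
def world(p):
    R=reader_frame(T,p[0]);g=P+.003*T[:,0]+p[3]*T[:,2]
    return g+(M-[p[1],0,p[2]])@R.T
f=lambda p:(proj("side",world(p))-U).ravel()
r=least_squares(f,[.6,-.045,.035,0],loss="soft_l1");print(np.degrees(r.x[0]),r.x[1:]*1e3,"\n",r.fun.reshape(-1,2).round(1))
for P0 in ([.368,.3287,.2977],):
    P=np.array(P0);r=least_squares(f,[.6,-.045,.035,0]);print(np.degrees(r.x[0]),r.x[1:]*1e3)
E
python3 fit.py
```

```text
26.0654685592797 [-84.347   78.8967  31.8152] 
 [[ 0.8 -1.2]
 [-0.3  1.3]
 [ 2.   0.4]
 [ 0.8  1.2]
 [-0.9 -0.8]
 [-0.2  0.6]
 [-0.1 -2.3]
 [-2.8 -0.2]]
25.81766167618899 [-77.0469  70.337   26.5071]
```

```bash
cat >> fit.py <<'E'
print("---")
P=np.array([.368,.3287,.300])
for d in ([.022,0,-.016],[.022,0,-.034],[.022,.01,-.034],[.022,-.01,-.034],[0,0,0]):print(d,((proj("side",[P+T@np.array(d)])[0]-[345,265])*10).round())
R,t=RT("side");k,d=K("side")
ok,rv,tv=cv2.solvePnP(M,U,k,d);Rw=R.T@cv2.Rodrigues(rv)[0];o=R.T@(tv.ravel()-t);print(Rw,o,(cv2.projectPoints(M,rv,tv,k,d)[0].reshape(-1,2)-U).round(1).tolist())
print("pitch",np.degrees(np.arcsin(-Rw[2,0])),"yaw",np.degrees(np.arctan2(Rw[1,0],Rw[0,0])),"grasp in reader",Rw.T@(P+.003*T[:,0]-o))
E
python3 fit.py | sed '1,/---/d'
```

```text
[0.022, 0, -0.016] [364. 284.]
[0.022, 0, -0.034] [398. 351.]
[0.022, 0.01, -0.034] [352. 364.]
[0.022, -0.01, -0.034] [444. 339.]
[0, 0, 0] [343. 157.]
[[ 0.8317 -0.3608  0.4221]
 [-0.3471  0.2555  0.9023]
 [-0.4334 -0.897   0.0872]] [0.4831 1.6903 1.9892] [[-0.3, -0.5], [-0.5, -0.1], [0.5, 1.1], [0.3, 0.1], [-0.4, 0.2], [0.6, -0.6], [0.1, -1.1], [-0.4, 0.8]]
pitch 25.68232411052227 yaw -22.655304555844612 grasp in reader [ 1.1103  1.2116 -1.4248]
```

```bash
cat >> fit.py <<'E'
print("===")
for z in(.2977,.3015):
  P=np.array([.368,.3287,z])
  g=lambda p:np.r_[f(np.r_[p[:3],p[3]]),p[3]/.001]
  r=least_squares(g,[.6,-.045,.035,0],loss="soft_l1");print(np.degrees(r.x[0]),r.x[1:]*1e3,r.fun.round(1))
E
python3 fit.py | sed '1,/===/d'
```

```text
26.00011924916784 [-49.008   42.3392   0.1611] [ 0.7 -1.4 -1.   1.9  2.4  0.2  0.6  1.8 -1.3 -1.8 -1.1  0.5  2.4 -2.2
 -0.9  0.6  0.2]
26.000038817899824 [-50.6812  45.7581   0.1611] [ 0.7 -1.4 -1.   1.9  2.4  0.2  0.6  1.8 -1.3 -1.8 -1.1  0.5  2.4 -2.2
 -0.9  0.6  0.2]
```

The fit gives a pitch of about 27° rather than 35°, with the jaws near reader x=-49, z=43. The geometric check (head edge on the bench) agrees at 28°. I'll set the head back on the bench, loosen as before, and go about 8° further round.

Request:
play_rows(
  steps=[
    {"dx":45,"dy":0,"dz":0,"roll":0},
    {"dx":90,"dy":0,"dz":0,"roll":0},
    {"dx":135,"dy":0,"dz":0,"roll":0},
    {"dx":170,"dy":0,"dz":0,"roll":0},
    {"dx":188,"dy":0,"dz":0,"roll":0},
    {"dx":195,"dy":0,"dz":0,"roll":0},
    {"dx":195,"dy":0,"dz":0,"roll":0},
  ],
)

```text
time_s: 8.65
position: [0.3669, 0.3281, 0.1044]
tcp_rot: [0.592, 0.385, 0.593, -0.387]
contact_force: [0.6, 0.4, -1.4]
finger_gap: 0.0315
```

Request:
play_rows(
  claw=31.9,
  steps=[
    {"dx":0,"dy":0,"dz":0,"roll":0},
    {"dx":0,"dy":0,"dz":0,"roll":0},
    {"dx":-3,"dy":-3,"dz":0,"roll":0},
    {"dx":-6,"dy":-6,"dz":0,"roll":0},
    {"dx":-9,"dy":-9,"dz":0,"roll":0},
    {"dx":-12,"dy":-13,"dz":0,"roll":0},
    {"dx":-14,"dy":-16,"dz":0,"roll":0},
    {"dx":-14,"dy":-16,"dz":0,"roll":0},
  ],
)

```text
time_s: 9.45
position: [0.3537, 0.3225, 0.1206]
tcp_rot: [0.593, 0.387, 0.592, -0.385]
contact_force: [2.0, 0.8, 2.0]
finger_gap: 0.0315
```

Request:
play_rows(
  claw=20,
  steps=[
    {"dx":0,"dy":0,"dz":0,"roll":0},
    {"dx":0,"dy":0,"dz":0,"roll":0},
    {"dx":0,"dy":0,"dz":0,"roll":0},
  ],
)

```text
time_s: 9.75
position: [0.354, 0.3226, 0.1203]
tcp_rot: [0.593, 0.387, 0.592, -0.385]
contact_force: [2.5, 1.4, 4.9]
finger_gap: 0.0318
```

Request:
play_rows(
  steps=[
    {"dx":-10,"dy":0,"dz":0,"roll":0},
    {"dx":-30,"dy":0,"dz":0,"roll":0},
    {"dx":-60,"dy":0,"dz":0,"roll":0},
    {"dx":-100,"dy":0,"dz":0,"roll":0},
    {"dx":-140,"dy":0,"dz":0,"roll":0},
    {"dx":-180,"dy":0,"dz":0,"roll":0},
    {"dx":-195,"dy":0,"dz":0,"roll":0},
    {"dx":-195,"dy":0,"dz":0,"roll":0},
    {"dx":-195,"dy":0,"dz":0,"roll":0},
  ],
)

```text
time_s: 10.65
position: [0.3522, 0.3217, 0.3121]
tcp_rot: [0.592, 0.385, 0.593, -0.387]
contact_force: [-1.1, -1.2, -3.1]
finger_gap: 0.0313
```

```bash
python3 - <<'E'
from h import *
f=env.grab_frame("side")
Q=[];F=[]
for i in range(3):
  s=env.read_state();Q.append(s["position"]);F.append(s["contact_force"]);t=env.grab_frame("top")
P=np.mean(Q,0);print(np.mean(F,0),P,s["tcp_rot"],s["finger_gap"],s["time_s"])
cv2.imwrite("pics/s5.png",f[:,:,::-1]);cv2.imwrite("pics/t5.png",t[:,:,::-1])
u=proj("side",[P])[0].astype(int);x,y=u-[34,16];print(x,y)
cv2.imwrite("pics/s5b.png",cv2.resize(f[y:y+60,x:x+80,::-1],(800,600),interpolation=cv2.INTER_CUBIC))
E
```

```text
[ 0.1061 -0.0561 -2.3797] [0.3521 0.3216 0.3116] [ 0.5915  0.3845  0.5933 -0.3876] 0.03148564806334864 10.8
353 258
```

View pics/s5b.png

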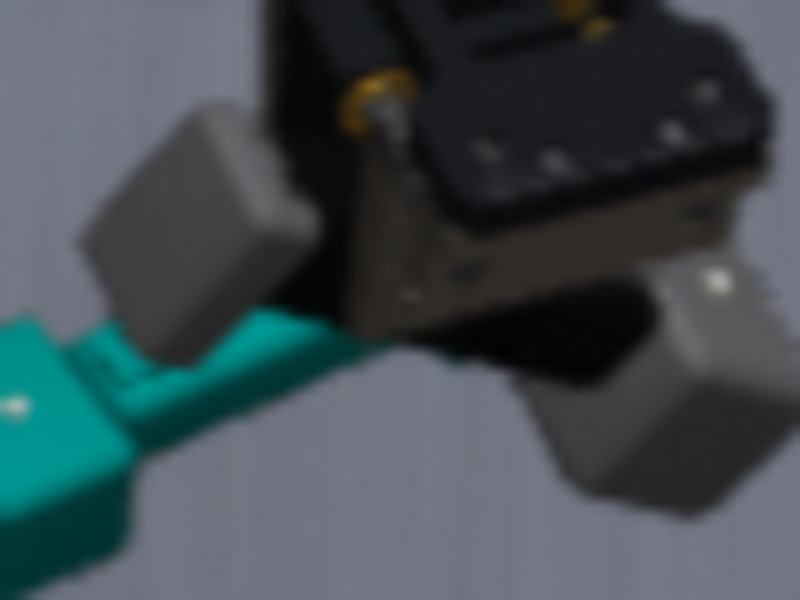

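View 9: the pitch is clearly greater. Picks in crop/10 + (353,258):
- **Foot:** (255,230), (150,360), (315,220), (205,362), far (210,105), (85,240).
- **Head:** (700,385), (590,485), front-bottom (695,515).

```bash
cat > fit2.py <<'E'
from h import *
def fit(P,q,M,U,sig=.0015):
    T=axes(q);P=np.array(P)
    def f(p):
        R=reader_frame(T,p[0]);g=P+.003*T[:,0]+p[3]*T[:,2]
        return np.r_[(proj("side",g+(M-[p[1],0,p[2]])@R.T)-U).ravel(),p[3]/sig]
    r=least_squares(f,[.6,-.045,.035,0],loss="soft_l1");return r.x,r.fun
def shrink(M,c,d):return np.where(True,M-np.sign(M-c)*d,M)
if __name__=="__main__":
  q=[.592,.386,.5925,-.3865]
  foot=np.array([[-85,-18,46],[-85,-18,0],[-65,-18,46],[-65,-18,0],[-85,18,46],[-85,18,0]])/1e3;head=np.array([[39,-28,46],[39,-28,0],[85,-28,0]])/1e3
  for nm,P,U,nh in(("first",[.368,.3287,.300],np.array([[235,235],[145,355],[300,225],[210,360],[190,105],[85,235],[720,315],[640,430]])/10+[344.5,264.5],2),
     ("now",[.3521,.3216,.3118],np.array([[255,230],[150,360],[315,220],[205,362],[210,105],[85,240],[700,385],[590,485],[695,515]])/10+[352.5,257.5],3)):
    for d in(0,.003):
      M=np.vstack([shrink(foot,[-.075,0,.023],d),shrink(head,[.062,0,.023],d)[:nh]])
      x,e=fit(P,q,M,U);print(nm,d,np.degrees(x[0]),x[1:]*1e3,np.sqrt(np.mean(e**2)))
E
python3 fit2.py
```

```text
first 0 26.069630172767734 [-50.0167  44.4779   0.3716] 1.4188004295988383
first 0.003 28.11439885890948 [-50.0799  45.6595  -0.0299] 0.6967275547403139
now 0 34.96766634990697 [-51.8991  45.1718   0.6116] 1.6399273027487096
now 0.003 36.22385788530909 [-52.4395  46.3372  -0.0349] 0.8032258443104147
```

The pitch is about 36°, and the bench-contact geometry agrees. The grasp sits at reader x=-52, z=46. Next is the reading pose in tool axes.

```bash
cat > plan.py <<'E'
from h import *
def tcp_read(L,yaw,th,xg,zg,dist=.1):
    h=-np.array([np.cos(yaw),np.sin(yaw),0]);d=np.array([0,0,-1.]);T=np.c_[d,-h,np.cross(d,-h)]
    R=reader_frame(T,th);w=L+dist*R[:,2];o=w-.062*R[:,0];g=o+R@[xg,0,zg];return g-.003*d,T,w
def to_tool(s,P,T):
    A=axes(s["tcp_rot"]);dp=A.T@(P-s["position"]);r=Ro.from_matrix(A.T@T).as_rotvec();return dp*1e3,r
if __name__=="__main__":
    L=np.array([.6188,-.1354,.1053]);P,T,w=tcp_read(L,np.radians(9.4),np.radians(36),-.052,.046)
    s=env.read_state();print(P,w,*to_tool(s,P,T))
E
python3 plan.py
```

```text
[ 0.6251 -0.1344  0.2934] [ 0.5608 -0.145   0.1862] [ 18.6848  65.392  527.4025] [0.2517 0.0008 0.0043]
```

Request:
play_rows(
  steps=[
    {"dx":-10,"dy":2,"dz":15,"roll":0.0},
    {"dx":-20,"dy":5,"dz":40,"roll":0.02},
    {"dx":-30,"dy":10,"dz":80,"roll":0.04},
    {"dx":-30,"dy":15,"dz":120,"roll":0.06},
    {"dx":-30,"dy":20,"dz":160,"roll":0.08},
    {"dx":-30,"dy":25,"dz":200,"roll":0.1},
    {"dx":-30,"dy":30,"dz":240,"roll":0.12},
    {"dx":-30,"dy":35,"dz":280,"roll":0.14},
    {"dx":-30,"dy":40,"dz":320,"roll":0.16},
    {"dx":-30,"dy":45,"dz":360,"roll":0.18},
    {"dx":-30,"dy":50,"dz":400,"roll":0.2},
    {"dx":-30,"dy":55,"dz":440,"roll":0.22},
    {"dx":-25,"dy":60,"dz":480,"roll":0.24},
    {"dx":-20,"dy":65,"dz":510,"roll":0.252},
    {"dx":-10,"dy":65,"dz":525,"roll":0.252},
    {"dx":0,"dy":65.4,"dz":527.4,"roll":0.252},
    {"dx":10,"dy":65.4,"dz":527.4,"roll":0.252},
    {"dx":18,"dy":65.4,"dz":527.4,"roll":0.252},
    {"dx":18.7,"dy":65.4,"dz":527.4,"roll":0.252},
    {"dx":18.7,"dy":65.4,"dz":527.4,"roll":0.252},
  ],
)

```text
time_s: 12.85
position: [0.6258, -0.1328, 0.296]
tcp_rot: [0.539, 0.457, 0.54, -0.457]
contact_force: [0.2, -0.6, -2.5]
finger_gap: 0.0317
```

```bash
python3 - <<'E'
from plan import *
f=env.grab_frame("side");t=env.grab_frame("top")
Q=[]
for i in range(3):
  s=env.read_state();Q.append(s["position"]);env.grab_frame("top")
s["position"]=np.mean(Q,0)
L=np.array([.6188,-.1354,.1053]);P,T,w=tcp_read(L,np.radians(9.4),np.radians(36),-.052,.046)
print(s["position"],s["time_s"],*to_tool(s,P,T))
cv2.imwrite("pics/s6.png",f[:,:,::-1]);cv2.imwrite("pics/t6.png",t[:,:,::-1])
a=cv2.resize(f[120:240,230:350,::-1],(400,400),interpolation=cv2.INTER_CUBIC);b=cv2.resize(t[140:260,340:460,::-1],(400,400),interpolation=cv2.INTER_CUBIC)
cv2.imwrite("pics/m6.png",np.hstack([a,b]))
E
```

```text
[ 0.6263 -0.1335  0.2969] 13.05 [ 3.4255 -1.309   0.6152] [ 0.0001  0.0008 -0.0012]
```

View pics/m6.png

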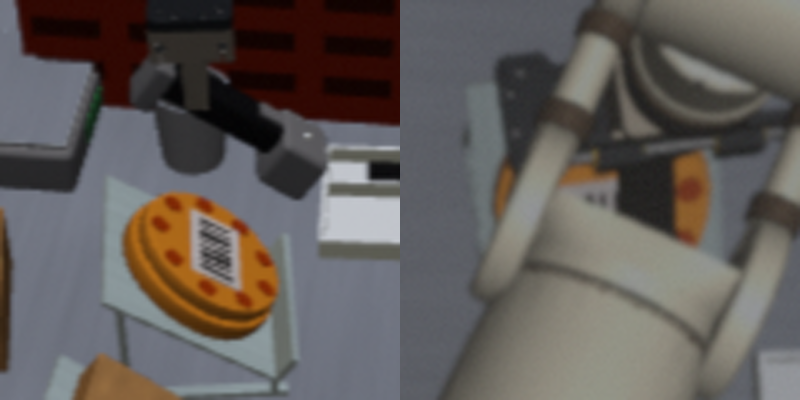

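View 10: the reader is above the round pack and roughly parallel to it. The head is at crop (290,155) and the label centre at (215,250), with clear space between. I'll make a small correction, checking the head corners against prediction.

```bash
python3 - <<'E'
from plan import *
s=env.read_state();P=np.array([.6263,-.1335,.2962]);T=axes(s["tcp_rot"])
for z in(.2962,.2934):
  P[2]=z;R=reader_frame(T,np.radians(36));o=P+.003*T[:,0]-R@[-.052,0,.046]
  M=np.array([[42,-25,43],[42,-25,3],[82,-25,3],[82,-25,43]])/1e3
  print(((proj("side",o+M@R.T)-[230,120])*3.333).round().tolist())
# stand plate: side label corners triangulated check of normal
t0=[[383.5,196.1],[418.9,191.4],[421.6,211.3],[386.1,216.0]]
E
python3 -c "
import cv2;f=cv2.imread('pics/s6.png');cv2.imwrite('pics/s6b.png',cv2.resize(f[145:195,270:335],(780,600),interpolation=cv2.INTER_CUBIC))"
```

```text
[[286.0, 145.0], [258.0, 177.0], [297.0, 198.0], [326.0, 166.0]]
[[286.0, 147.0], [259.0, 180.0], [297.0, 200.0], [326.0, 169.0]]
```

View pics/s6b.png

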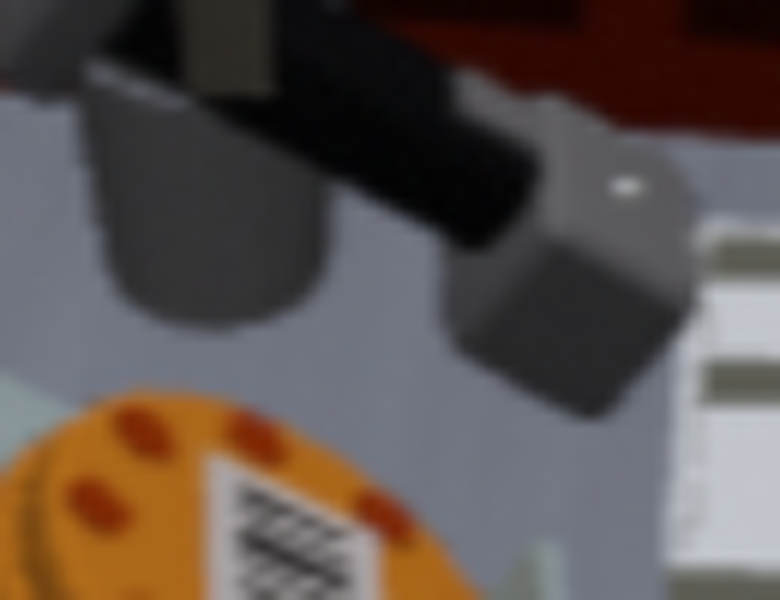

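View 11: the near-face corners are at m6-crop (286,150), (261,178), (299,199), (326,167). These match the 36° prediction within a pixel. I'll nudge 2 mm and hold still for over 2 s.

Request:
play_rows(
  steps=[
    {"dx":2,"dy":-1,"dz":0,"roll":0},
    {"dx":2,"dy":-1,"dz":0,"roll":0},
    {"dx":2,"dy":-1,"dz":0,"roll":0},
    {"dx":2,"dy":-1,"dz":0,"roll":0},
    {"dx":2,"dy":-1,"dz":0,"roll":0},
    {"dx":2,"dy":-1,"dz":0,"roll":0},
    {"dx":2,"dy":-1,"dz":0,"roll":0},
    {"dx":2,"dy":-1,"dz":0,"roll":0},
    {"dx":2,"dy":-1,"dz":0,"roll":0},
    {"dx":2,"dy":-1,"dz":0,"roll":0},
    {"dx":2,"dy":-1,"dz":0,"roll":0},
    {"dx":2,"dy":-1,"dz":0,"roll":0},
    {"dx":2,"dy":-1,"dz":0,"roll":0},
    {"dx":2,"dy":-1,"dz":0,"roll":0},
    {"dx":2,"dy":-1,"dz":0,"roll":0},
    {"dx":2,"dy":-1,"dz":0,"roll":0},
  ],
)

```text
time_s: 14.7
position: [0.6251, -0.134, 0.2939]
tcp_rot: [0.539, 0.457, 0.539, -0.457]
contact_force: [-0.2, -0.6, -2.1]
finger_gap: 0.0314
```

Request:
play_rows(
  steps=[
    {"dx":0,"dy":0,"dz":0,"roll":0},
    {"dx":0,"dy":0,"dz":0,"roll":0},
    {"dx":0,"dy":0,"dz":0,"roll":0},
    {"dx":0,"dy":0,"dz":0,"roll":0},
    {"dx":0,"dy":0,"dz":0,"roll":0},
    {"dx":0,"dy":0,"dz":0,"roll":0},
    {"dx":0,"dy":0,"dz":0,"roll":0},
    {"dx":0,"dy":0,"dz":0,"roll":0},
    {"dx":0,"dy":0,"dz":0,"roll":0},
    {"dx":0,"dy":0,"dz":0,"roll":0},
    {"dx":0,"dy":0,"dz":0,"roll":0},
    {"dx":0,"dy":0,"dz":0,"roll":0},
    {"dx":0,"dy":0,"dz":0,"roll":0},
    {"dx":0,"dy":0,"dz":0,"roll":0},
    {"dx":0,"dy":0,"dz":0,"roll":0},
    {"dx":0,"dy":0,"dz":0,"roll":0},
  ],
)

```text
time_s: 16.3
position: [0.6251, -0.134, 0.2939]
tcp_rot: [0.539, 0.457, 0.539, -0.457]
contact_force: [0.2, 0.8, -2.1]
finger_gap: 0.0318
```

```bash
python3 - <<'E'
from plan import *
# tray: wide-bay floor centre. refine from first top picture: outer rim corners at z=.022 (minAreaRect) 
c=np.array([[.5403,-.2546],[.5513,-.4026],[.3205,-.4135],[.3118,-.2673]]);m=c.mean(0)
yaw=np.radians(3.2);ex=np.array([np.cos(yaw),np.sin(yaw)]);ey=np.array([-ex[1],ex[0]]);bay=m+.0275*ey;print("bay",bay)
print("expected bay/divider px",proj("top",[np.r_[m-.017*ey+ex*k,.022] for k in(-.115,.115)]).round(1).tolist(),proj("top",[np.r_[m+s1*.115*ex+s2*.0745*ey,.022] for s1 in(-1,1) for s2 in(-1,1)]).round(1).tolist())
h=-np.r_[ex,0];d=np.array([0,0,-1.]);T=np.c_[d,-h,np.cross(d,-h)]
s=env.read_state();print(s["time_s"],s["position"],s["contact_force"])
hold=-.052;zg=.046
for th in(36,30,24,18,12,6,0):
    t=np.radians(th);R=reader_frame(T,t)
    edge=np.r_[bay,.005]+.085*h   # head front bottom edge on the floor
    P=edge-R@[.085,0,0]+R@[hold,0,zg]-.003*d
    dp,r=to_tool(s,P,T);print(th,P,dp.round(1),r.round(3))
E
```

```text
bay [ 0.4294 -0.307 ]
expected bay/divider px [[490.1, 341.3], [485.1, 244.0]] [[513.8, 340.2], [451.8, 342.9], [508.6, 243.3], [447.2, 245.0]]
16.3 [ 0.6251 -0.134   0.2939] [ 0.1549  0.7689 -2.1235]
36 [ 0.4282 -0.3071  0.1257] [ 168.2 -222.5  138.7] [0.108 0.    0.   ]
30 [ 0.4401 -0.3064  0.1163] [ 177.6 -210.7  139.9] [0.108 0.    0.   ]
24 [ 0.4509 -0.3058  0.1057] [ 188.2 -199.9  141.1] [0.108 0.    0.   ]
18 [ 0.4605 -0.3053  0.0941] [ 199.8 -190.4  142.1] [0.108 0.    0.   ]
12 [ 0.4688 -0.3048  0.0815] [ 212.4 -182.   143.1] [0.108 0.    0.   ]
6 [ 0.4758 -0.3045  0.0681] [ 225.8 -175.1  143.8] [0.108 0.    0.   ]
0 [ 0.4814 -0.3041  0.054 ] [ 239.9 -169.6  144.4] [0.108 0.    0.   ]
```

Held still for over 3 s (t = 13.2 to 16.3 s, TCP unchanged within 0.1 mm). Next I'll lift away and carry it above the wide bay.

Request:
play_rows(
  steps=[
    {"dx":-10,"dy":0,"dz":0,"roll":0},
    {"dx":-25,"dy":-10,"dz":5,"roll":0},
    {"dx":-35,"dy":-35,"dz":20,"roll":0.02},
    {"dx":-35,"dy":-65,"dz":40,"roll":0.04},
    {"dx":-35,"dy":-98,"dz":60,"roll":0.05},
    {"dx":-35,"dy":-130,"dz":80,"roll":0.07},
    {"dx":-30,"dy":-162,"dz":100,"roll":0.09},
    {"dx":-15,"dy":-194,"dz":120,"roll":0.108},
    {"dx":0,"dy":-215,"dz":134,"roll":0.108},
    {"dx":25,"dy":-222,"dz":139,"roll":0.108},
    {"dx":60,"dy":-222,"dz":139,"roll":0.108},
    {"dx":95,"dy":-222,"dz":139,"roll":0.108},
    {"dx":125,"dy":-222,"dz":139,"roll":0.108},
    {"dx":145,"dy":-222,"dz":139,"roll":0.108},
    {"dx":153,"dy":-222,"dz":139,"roll":0.108},
    {"dx":153,"dy":-222,"dz":139,"roll":0.108},
    {"dx":153,"dy":-222,"dz":139,"roll":0.108},
  ],
)

```text
time_s: 18.0
position: [0.4294, -0.3084, 0.1428]
tcp_rot: [0.515, 0.486, 0.513, -0.486]
contact_force: [0.4, -0.6, -2.7]
finger_gap: 0.0315
```

```bash
python3 - <<'E'
from plan import *
f=env.grab_frame("side");t=env.grab_frame("top");cv2.imwrite("pics/s7.png",f[:,:,::-1]);cv2.imwrite("pics/t7.png",t[:,:,::-1])
s=env.read_state();print(s["position"],s["tcp_rot"],s["contact_force"],s["time_s"])
yaw=np.radians(3.2);T=np.c_[[0,0,-1],[np.cos(yaw),np.sin(yaw),0],[np.sin(yaw),-np.cos(yaw),0]]
print(to_tool(s,np.array([.4282,-.3071,.1257]),T))
E
```

```text
[ 0.4296 -0.3084  0.1429] [ 0.515   0.4857  0.5126 -0.486 ] [-0.103   1.0177 -2.4185] 18.1
(array([17.1795, -1.3322, -1.3837]), array([-0.    ,  0.0027, -0.0021]))
```

Request:
play_rows(
  steps=[
    {"dx":6,"dy":-1,"dz":-1,"roll":0},
    {"dx":10,"dy":-1,"dz":-1,"roll":0},
    {"dx":13,"dy":-1,"dz":-1,"roll":0},
    {"dx":15,"dy":-1,"dz":-1,"roll":0},
    {"dx":17,"dy":-1,"dz":-1,"roll":0},
    {"dx":17,"dy":-1,"dz":-1,"roll":0},
  ],
)

```text
time_s: 18.7
position: [0.4284, -0.3065, 0.1248]
tcp_rot: [0.514, 0.486, 0.513, -0.486]
contact_force: [1.7, 0.9, 4.1]
finger_gap: 0.0316
```

The head's edge has touched the floor of the bay. Now I'll ease the grip a little and follow the arc back to flat, first half.

Request:
play_rows(
  claw=31.6,
  steps=[
    {"dx":0,"dy":0,"dz":0,"roll":0},
    {"dx":3,"dy":4,"dz":0,"roll":0},
    {"dx":6,"dy":8,"dz":0,"roll":0},
    {"dx":9.4,"dy":12,"dz":0,"roll":0},
    {"dx":13,"dy":15.5,"dz":0,"roll":0},
    {"dx":16.5,"dy":19,"dz":0,"roll":0},
    {"dx":20,"dy":22.5,"dz":0,"roll":0},
    {"dx":20,"dy":22.5,"dz":0,"roll":0},
  ],
)

```text
time_s: 19.5
position: [0.4502, -0.305, 0.1031]
tcp_rot: [0.514, 0.486, 0.514, -0.486]
contact_force: [2.0, 0.3, 1.2]
finger_gap: 0.0315
```

Forces are small. Now the second half, slowly; relative to here, flat is at about dx 50, dy 30.

Request:
play_rows(
  steps=[
    {"dx":6,"dy":5,"dz":0,"roll":0},
    {"dx":11.6,"dy":9.5,"dz":0,"roll":0},
    {"dx":18,"dy":14,"dz":0,"roll":0},
    {"dx":24,"dy":18,"dz":0,"roll":0},
    {"dx":31,"dy":21.5,"dz":0,"roll":0},
    {"dx":37,"dy":25,"dz":0,"roll":0},
    {"dx":41,"dy":27,"dz":0,"roll":0},
    {"dx":41,"dy":27,"dz":0,"roll":0},
  ],
)

```text
time_s: 20.3
position: [0.4772, -0.3034, 0.0622]
tcp_rot: [0.514, 0.486, 0.514, -0.486]
contact_force: [-1.6, -0.0, -1.6]
finger_gap: 0.0317
```

Request:
play_rows(
  steps=[
    {"dx":2,"dy":1,"dz":0,"roll":0},
    {"dx":4,"dy":1.5,"dz":0,"roll":0},
    {"dx":6,"dy":2,"dz":0,"roll":0},
    {"dx":6,"dy":2,"dz":0,"roll":0},
  ],
)

```text
time_s: 20.7
position: [0.4795, -0.3037, 0.057]
tcp_rot: [0.514, 0.486, 0.513, -0.486]
contact_force: [1.0, 0.6, 0.2]
finger_gap: 0.0317
```

```bash
python3 - <<'E'
from h import *
f=env.grab_frame("side");cv2.imwrite("pics/s8.png",f[:,:,::-1])
F=[]
for i in range(4):
  s=env.read_state();F.append(np.r_[s["contact_force"],s["torque"],s["position"]]);t=env.grab_frame("top")
cv2.imwrite("pics/t8.png",t[:,:,::-1])
print(np.mean(F,0),s["time_s"])
# grey foot/head blobs in side view near tray
h=f.astype(float);k=((h.max(2)-h.min(2)<14)&(h.mean(2)<135)&(h.mean(2)>60)).astype(np.uint8);z=np.zeros_like(k);z[140:225,310:410]=k[140:225,310:410]
n,l,st,c=cv2.connectedComponentsWithStats(z)
for i in range(1,n):
  if st[i,4]>25:print(st[i],c[i].round(1))
T=axes(s["tcp_rot"]);P=np.mean(F,0)[6:]
for th in(0,6,12):
  R=reader_frame(T,np.radians(th));o=P+.003*T[:,0]-R@[-.052,0,.046];print(th,o,proj("side",o+np.array([[-.075,0,.046],[-.085,-.018,.046],[-.085,.018,.046],[.062,0,.046],[.085,.028,.046],[.085,-.028,.046]])@R.T).round(1).tolist())
E
```

```text
[ 0.891   0.5359 -0.0072  0.1239 -0.042  -0.027   0.4795 -0.3037  0.0572] 20.9
[318 156  18  14  50] [330.6 161.8]
[355 158  40  28 405] [375.6 172.6]
[329 171   9  15  54] [333.4 176.9]
[310 190   9  35 167] [314.1 210. ]
[325 192  73   8 429] [360.7 195.9]
0 [ 0.4276 -0.3066  0.0081] [[337.2, 174.9], [333.9, 178.4], [334.3, 171.3], [379.8, 176.3], [386.7, 171.1], [387.3, 182.1]]
6 [ 0.4327 -0.3063  0.0029] [[337.3, 174.3], [334.0, 177.5], [334.4, 170.4], [379.3, 179.2], [386.1, 174.5], [386.7, 185.6]]
12 [ 0.4383 -0.306  -0.0017] [[337.4, 173.7], [334.2, 176.7], [334.6, 169.6], [378.5, 182.0], [385.0, 177.9], [385.6, 189.0]]
```

Request:
play_rows(
  steps=[
    {"dx":1.5,"dy":0.5,"dz":0,"roll":0},
    {"dx":3,"dy":1,"dz":0,"roll":0},
    {"dx":3,"dy":1,"dz":0,"roll":0},
  ],
)

```text
time_s: 21.25
position: [0.48, -0.3037, 0.0558]
tcp_rot: [0.514, 0.485, 0.514, -0.486]
contact_force: [-4.9, 4.5, 15.2]
finger_gap: 0.0316
```

Request:
play_rows(
  steps=[
    {"dx":1.5,"dy":0,"dz":0,"roll":0},
    {"dx":3,"dy":0,"dz":0,"roll":0},
    {"dx":3,"dy":0,"dz":0,"roll":0},
  ],
)

```text
time_s: 21.55
position: [0.4806, -0.3037, 0.0547]
tcp_rot: [0.514, 0.486, 0.514, -0.486]
contact_force: [-8.5, 8.8, 26.6]
finger_gap: 0.0317
```

```bash
python3 - <<'E'
from h import *
f=env.grab_frame("side");cv2.imwrite("pics/s9.png",f[:,:,::-1])
F=[]
for i in range(4):
  s=env.read_state();F.append(np.r_[s["contact_force"],s["torque"],s["position"]]);t=env.grab_frame("top")
cv2.imwrite("pics/t9.png",t[:,:,::-1]);print(np.mean(F,0),s["time_s"],s["finger_gap"])
a=cv2.resize(f[140:215,310:410,::-1],(800,600),interpolation=cv2.INTER_CUBIC);cv2.imwrite("pics/s9b.png",a)
E
```

```text
[-8.1656  8.3907 27.0221  1.7184  1.5591 -0.0083  0.4806 -0.3037  0.0547] 21.75 0.03173137798422028
```

Stiff contact at 27 N means both ends are down. I'll unload before opening.

Request:
play_rows(
  steps=[
    {"dx":-2,"dy":0,"dz":0,"roll":0},
    {"dx":-3.5,"dy":0,"dz":0,"roll":0},
    {"dx":-3.5,"dy":0,"dz":0,"roll":0},
  ],
)

```text
time_s: 22.1
position: [0.4804, -0.3037, 0.0548]
tcp_rot: [0.514, 0.486, 0.513, -0.486]
contact_force: [0.2, 1.3, 4.7]
finger_gap: 0.0317
```

```bash
python3 - <<'E'
from h import *
f=env.grab_frame("side")
F=[]
for i in range(4):
  s=env.read_state();F.append(np.r_[s["contact_force"],s["torque"],s["position"]]);env.grab_frame("top")
print(np.mean(F,0),s["time_s"])
cv2.imwrite("pics/s10.png",f[:,:,::-1])
g=f.mean(2).astype(int)
for y in range(164,186,2):print(y,g[y,322:348:2], g[y,364:396:2])
T=axes(s["tcp_rot"]);P=np.mean(F,0)[6:]
M=np.array([[-85,-18,46],[-85,18,46],[-85,-18,0],[85,-28,46],[85,28,46],[85,-28,0],[39,28,46]])/1e3
for th in(0,4):
  R=reader_frame(T,np.radians(th));o=P+.003*T[:,0]-R@[-.052,0,.046];print(th,o,proj("side",o+M@R.T).round(1).tolist())
E
```

```text
[-0.2989  1.1305  5.7544  0.3545  0.0327 -0.0138  0.4804 -0.3037  0.0548] 22.3
164 [116 114 120 173 140 136 123  36  29  27  26  26  27] [133 133 135 136 129 123 125 126 122 121 122 121 119 119 120 118]
166 [115 113 129 156  89  87  75  21  23  26  31  27  25] [ 94  97 100 100 100 103 106 105 101 109 120 120 118 117 137 168]
168 [114 113 129 167 141 141 121  27  15  15  14  13  13] [ 98  98  97  93  91  91  91  89  86  86  87  86  86  86  89 157]
170 [114 114 138 181 192 193 160  48  42  43  42  41  41] [190 190 190 188 186 187 186 185 180 176 164 163 164 163 143 146]
172 [114 114 140 179 192 193 155  42  38  42  43  43  43] [182 183 184 185 167 139 139 159 158 160 186 194 194 194 191 148]
174 [114 115 150 177 167 149  83  44  39  43  42  43  43] [ 93  86  91  80  88 100 101 102 102 103 119 191 194 194 190 150]
176 [115 115 150 135  87  77  90  54  18  20  35  41  40] [ 98 100  99  59  85 101 102 123 103 102  95 143 147 164 165 172]
178 [116 116 159 136 120  97  96  94  39  15  33  40  40] [ 37  39  38  30  84 100 102 108 102 103  95  86  86  87  87 125]
180 [116 116 161 181 193 146  52  54  33   8  31  40  41] [ 12  13  14  17  83 101 102 103 104 104 103 139 133 122 121 122]
182 [116 117 166 181 194 147  41  39  24   5  29  39  40] [  5   5   4  11  76  93  94  95  96  97 100 171 194 193 193 151]
184 [117 118 169 191 194 147  41  39  39  39  56  55  50] [  4   5   4  11  37  43  44  45  46  47  59 186 194 194 194 160]
0 [ 0.4285 -0.3066  0.0058] [[333.6, 178.9], [334.0, 171.8], [333.4, 189.9], [387.0, 182.7], [386.4, 171.6], [385.7, 193.7], [372.2, 171.1]]
4 [ 0.4319 -0.3065  0.0023] [[333.7, 178.4], [334.1, 171.3], [332.5, 189.3], [386.6, 185.0], [386.0, 173.9], [384.3, 195.8], [372.0, 172.7]]
```

The head and foot tops in the image match the flat prediction within 1 px. Opening, then going straight up.

Request:
play_rows(
  claw=36,
  steps=[
    {"dx":-1,"dy":0,"dz":0,"roll":0},
    {"dx":-1,"dy":0,"dz":0,"roll":0},
    {"dx":-1,"dy":0,"dz":0,"roll":0},
  ],
)

```text
time_s: 22.65
position: [0.4797, -0.3033, 0.0548]
tcp_rot: [0.513, 0.486, 0.514, -0.486]
contact_force: [0.9, 0.1, -0.1]
finger_gap: 0.0358
```

Request:
play_rows(
  claw=46,
  steps=[
    {"dx":0,"dy":0,"dz":0,"roll":0},
    {"dx":0,"dy":0,"dz":0,"roll":0},
    {"dx":-10,"dy":0,"dz":0,"roll":0},
    {"dx":-30,"dy":0,"dz":0,"roll":0},
    {"dx":-70,"dy":0,"dz":0,"roll":0},
    {"dx":-110,"dy":0,"dz":0,"roll":0},
    {"dx":-150,"dy":0,"dz":0,"roll":0},
    {"dx":-190,"dy":0,"dz":0,"roll":0},
    {"dx":-230,"dy":0,"dz":0,"roll":0},
    {"dx":-240,"dy":0,"dz":0,"roll":0},
    {"dx":-240,"dy":0,"dz":0,"roll":0},
  ],
)

```text
time_s: 23.75
position: [0.4808, -0.3041, 0.298]
tcp_rot: [0.515, 0.486, 0.512, -0.486]
contact_force: [-0.3, -0.4, -0.3]
finger_gap: 0.0458
```

```bash
python3 - <<'E'
from h import *
f=env.grab_frame("side");t=env.grab_frame("top");s=env.read_state();print(s["position"],s["contact_force"],s["finger_gap"],s["time_s"])
a=cv2.resize(f[130:220,300:420,::-1],(800,600),interpolation=cv2.INTER_CUBIC)
cv2.imwrite("pics/fin.png",a);cv2.imwrite("pics/sfin.png",f[:,:,::-1]);cv2.imwrite("pics/tfin.png",t[:,:,::-1])
s0=cv2.imread("pics/side0.png")[:,:,::-1].astype(int);d=(np.abs(f.astype(int)-s0).max(2)>40).astype(np.uint8)
n,l,st,c=cv2.connectedComponentsWithStats(d)
print([st[i].tolist() for i in range(1,n) if st[i,4]>15])
E
```

```text
[ 0.4796 -0.303   0.2938] [ 0.3273 -0.0911  0.1127] 0.04623542958530901 23.85
[[324, 0, 148, 100, 4075], [476, 0, 117, 87, 4912], [347, 17, 14, 7, 67], [331, 27, 6, 9, 24], [341, 43, 20, 3, 25], [336, 44, 29, 19, 301], [465, 45, 18, 10, 114], [567, 47, 20, 15, 52], [412, 59, 141, 211, 13701], [337, 69, 8, 20, 120], [506, 72, 5, 17, 22], [345, 85, 16, 25, 104], [336, 89, 7, 15, 76], [516, 89, 9, 6, 29], [467, 105, 4, 8, 21], [559, 160, 27, 54, 539], [332, 173, 54, 20, 676], [337, 338, 72, 36, 997]]
```

View pics/fin.png

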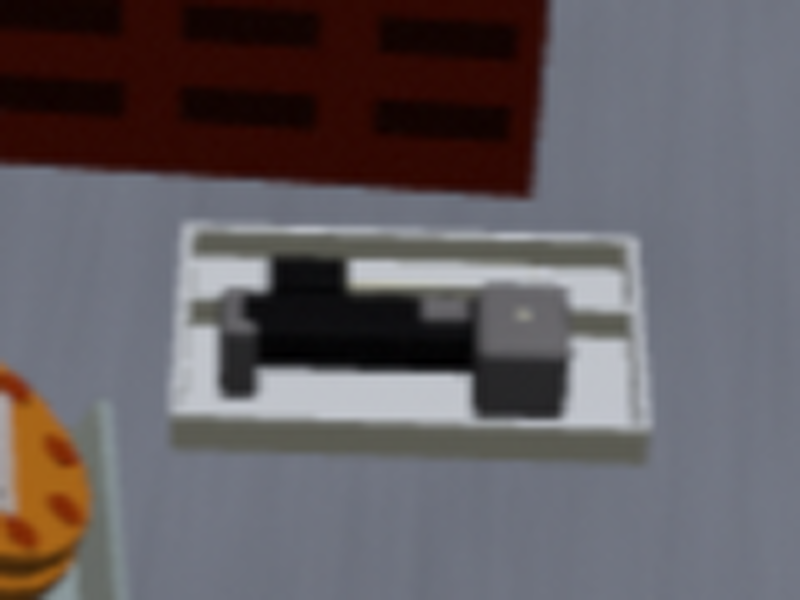

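View 12: the reader lies flat and window down inside the wide bay, with the head at crop (525,350) and the foot at (237,345). The marker is undisturbed. The difference from the first side image shows only the arm, the reader's old spot and the tray. Handing in.

```bash
python3 -c "
from bench import env
print(env.close_job())"
```

```text
the job is handed in; nothing more can be done
None
```

The reader was held over the label on the round pack, then laid flat, window down, in the wide bay of the white tray. I handed the job in at about 24 s of the 48 s allowed.

- **Tilt:** the moves cannot tilt the tool, so I pivoted the reader in a loose grip with its head on the bench. The first try came out at 28°. A second pass gave about 36° against the 35° wanted, and an image fit and the bench geometry agreed on that.
- **Reading:** the window was held about 10 cm off the label and aimed at its middle for about 3 s. The measured tool position did not change, and it touched nothing. The two camera views of the label disagreed by 4 mm, so distance and aim are good to a few millimetres, and the beam is about 1° off square.
- **Placing:** I set the head edge down first and rotated the reader back to flat. The wrist force briefly reached 27 N when both ends met the floor. I unloaded it before opening the gripper, so it did not drop.
- **Last checks:** the final picture shows the reader flat in the wide bay. Compared with the first side picture, only the arm, the reader's old spot and the tray bay had changed. The gripper was open and about 25 cm clear, with the contact force near zero.

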